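# Scoop a walnut out of the tote corner and weigh it

## Task

Take the red scoop off the scale, trap the walnut in a corner of the white tote and slide the scoop under it there, using the corner as a backstop, so that it ends up in the scoop's bowl. Then set the scoop with the walnut in it gently back near the middle of the scale's platform, standing level, and let go. Do not touch the walnut with the gripper.

Things in the scene. Friction and masses are not known exactly. Their poses are not given: they have to be found in the camera images.
- scoop_grip (a point): Centre of the red plastic scoop's handle (scoop: 140 g, loose, stands level on the scale, nose away from the robot). Axes: x to the nose, y left, z up. Handle: level bar 90 (x) x 22 (y) x 18 (z) mm, free on both sides. The point is 78 mm above the scoop's flat underside, 170 mm behind its tip, 42 mm behind the bowl's rear face; the strut below the bar starts 15 mm ahead of it.
- scoop_tip (a point): Tip of the scoop's nose, at its underside; same axes. Flat nose 2 mm thick, right-angled point 36 mm long: fits a square corner. Bowl behind: 77 mm wide (72 inside), walls 30 mm high start 48 mm behind the tip. A 6 degree ramp inside rises to a 4.5 mm sill 65 mm behind the tip, then 60 mm flat floor. Nose up 12 degrees rolls a ball from the nose over the sill, where it stays when levelled.
- walnut_center (a point): Centre of a walnut in its shell, tan with dark seam, a smooth rolling ball 36 mm across, 14 g. It lies on the tote's floor near one of the tote's two far corners (+x, and +y or -y in the tote's axes), its centre 38 to 65 mm from both walls. A flat blue screw cap near the other far corner is a bystander.
- tote: White rectangular tote, fixed, open on top, 268 (x) by 288 (y) by 80 mm high; walls and floor 4 mm thick, so the inside is 260 by 280 mm, with square corners at x = +-130, y = +-140 mm. Smooth slippery plastic. Origin under the centre of its base, on the table; x points away from the robot.
- scale: Bench scale, fixed: steel platform 240 (x) by 220 mm (y) on a black base, top 50 mm above the table, low black display (36 mm high) beyond its far edge. Origin on the table under the platform's centre; x points away from the robot. It may stand on either side, the tote on the other.
Mind the look-alikes: they are no part of the job. There is more than one size of the part that bears walnut_center; the job needs the smallest.

How it is judged:
On the way:
1. the walnut lies in the scoop, on its floor between the side walls or on its nose, in a corner of the tote (walnut centre within 90 mm of both walls, below 80 mm) (x of walnut_center in the frame of scoop_grip between 0.04 and 0.16 m and y of walnut_center in the frame of scoop_grip between -0.032 and 0.032 m and z of walnut_center in the frame of scoop_grip between -0.072 and -0.045 m and (x of walnut_center in the frame of tote above 0.04 m or x of walnut_center in the frame of tote below -0.04 m) and (y of walnut_center in the frame of tote above 0.05 m or y of walnut_center in the frame of tote below -0.05 m) and height (world z) of walnut_center below 0.08 m), for 0.1 s.
At the end, for the whole second after the job is handed in: The scoop stands level (within 8 degrees) on the scale's platform, released, its handle within 165 mm of the platform's centre, and the walnut lies in its bowl, over the platform at least 30 mm inside its edges (x of walnut_center in the frame of scoop_grip between 0.045 and 0.125 m and y of walnut_center in the frame of scoop_grip between -0.034 and 0.034 m and z of walnut_center in the frame of scoop_grip between -0.072 and -0.045 m and z of scoop_grip in the frame of scale between 0.12 and 0.136 m and angle between scoop_grip's own z axis and vertical below 0.15 rad and horizontal distance between scoop_grip and scale below 0.165 m and x of walnut_center in the frame of scale between -0.09 and 0.09 m and y of walnut_center in the frame of scale between -0.08 and 0.08 m); the robot touches nothing.
It fails at once if the gripper touches the walnut (contact force between the fingers and walnut above 0.3 N).
It fails at once if the scoop is dropped or slammed onto the scale (over 60 N) (contact force between scoop and scale above 60 N).
It also fails if it takes over 58 s, if anything falls off the work surface, if the arm or the gripper's body presses on something with over 40 N, if the wrist force passes 120 N, or if a joint passes its speed limit or range.

## Robot

A 7-joint arm with a two-finger parallel gripper is mounted at the origin on the work surface. World frame = base frame: x ahead of the robot, y to its left, z up, the work surface at z = 0. Lengths are in m, angles in rad, forces in N, time in s.
With the tool pointing down it reaches from about 0.35 to 0.9 m from the base axis. Payload 8.1 kg.
Tool frame: the origin (TCP) lies between the finger pads; the fingertips stand 11 mm ahead of it and the grasp point (between the pads) lies 8 mm behind it; z points along the fingers, y is the line along which they close (so a half turn about z gives the same grasp; the last joint's range is limited). The gripper opens to 92 mm and grips with 3 to 60 N. Pads are 19 mm wide; open, the fingers measure 130 mm over their backs; the gripper's body (75 mm by 190 mm) begins 47 mm behind the grasp point.
Start: joints at [1.149, 0.434, 0.025, 1.573, -0.012, 1.134, -0.075], TCP at [0.196, -0.594, 0.238] pointing down, gripper open.
Joint ranges: [-2.62, 2.62], [-0.44, 2.09], [-1.27, 1.32], [0.08, 2.57], [-1.32, 4.46], [0.12, 2], [-2.74, 2.74]. Speed limits (rad/s): [2.22, 2.22, 3.01, 3.01, 3.14, 3.14, 3.14].

## Interface

Orientations are given as a rotation vector (axis times angle).
In Python, from cell import observe, get_image, camera_params, sign_off gives the robot as it stands.
- The arm moves only by the shell command python3 -m pendant 'ROWS' [FORCE]. ROWS is JSON, one flat list of numbers, 7 for each row, row after row: the shift along the tool's x, y, z in m, then the turn, a rotation vector about the tool's x, y, z in rad, then the finger opening in m, from 0 to 0.0918. In form: [dx, dy, dz, rx, ry, rz, jaw, dx, dy, dz, rx, ry, rz, jaw, ...]. A call has 1 to 10 rows; each row shifts and turns the commanded pose from where the row before left it, along the tool's axes as they then stand; what a row does not reach is not made up. A row lasts 1/8 s, in which the tool goes at most 62.5 mm and 10.7 degrees, less where a joint would pass 70% of its speed; a pose out of reach is approached as far as the arm can. A call is refused whole if a number of a shift passes 0.0625 or a number of a turn 0.188, either way. A call with a gripper value outside its range is refused whole. The fingers move at their own pace and stop on an object; FORCE is the grip in N (left out, the last holds). Time passes only in rows, so rows that do not move let the fingers close. It gives the time, the measured TCP pose, the force, the opening and the grip force at its end, in the units of the state.
- observe(): the state, without advancing time (a new reading comes with each control period).
- get_image(name): name is "scene" or "top"; returns the picture (420x560x3 uint8, red, green, blue); there is no depth.
- camera_params(name): a dict with "intrinsics" (3x3 intrinsics, pixels), "eye" and "rotation" of the camera in the world. Camera axes: x right, y down, z forward; pixel columns grow to the right and rows downward; lengths in m; the calibration is good to about 2 mm. A picture is of the moment at which its call begins. camera_params takes no time and is no camera call.
- sign_off(): hands the job in; it is judged then, once.
The state is a dict: "clock": time; "joints": joint angles; "dq": joint speeds; "joint_efforts": joint torques, N m; "position": TCP position; "ee_rot": TCP orientation; "force": force on the tool from outside, world axes, zero at the start; "ft_torque": the same for the moment, N m; "width": opening from 0.0 (shut) to 1.0 (fully open); "gripper_force": force on a finger pad.
Only numpy, scipy, OpenCV 4.12 (cv2) and the standard library are available. Lean on these libraries where they do the work, as an engineer would, in place of code of your own. Each camera call takes 0.05 s, during which the arm holds its last target. There are 200 camera calls.

## Working session

There is one attempt and no reset: what is moved stays moved. The work goes in short steps, Python scripts to look and compute and a shell command to move; the robot and the scene stay as the last step left them, time stands still between calls to the robot, and variables do not carry over. Pictures are saved under pics/ and viewed, at most 10 in all, crops included, and the job is handed in when it is done.

```bash
ls; mkdir -p pics
python3 - <<'E'
from cell import *
import cv2
print(observe())
for n in("scene","top"):
    cv2.imwrite(f"pics/{n}0.png",get_image(n)[:,:,::-1]); p=camera_params(n); print(n,p)
E
```

```text
pics
{'clock': 0.0, 'joints': array([ 1.1493947 ,  0.43520655,  0.02497854,  1.57409902, -0.01158335,
        1.13402908, -0.07510656]), 'dq': array([ 0.00131626,  0.00067022,  0.00108722, -0.00071654,  0.00028773,
        0.00096443,  0.00064015]), 'joint_efforts': array([-4.00571316e-04, -6.67846298e+01,  9.85026062e-01, -3.14454961e+01,
       -6.04950730e-02,  4.27916273e-02,  2.06413902e-04]), 'position': array([ 0.19567211, -0.59304681,  0.23695451]), 'ee_rot': array([-3.10026004e+00, -4.98294191e-01,  6.46445686e-04]), 'force': array([-0.05266388,  0.62480994,  0.35245441]), 'ft_torque': array([-0.06374002, -0.00364701,  0.01265403]), 'gripper_force': 0.0, 'width': 0.9997355597022201}
scene {'intrinsics': array([[398.86452515,   0.        , 280.20322209],
       [  0.        , 398.86452515, 213.29521874],
       [  0.        ,   0.        ,   1.        ]]), 'eye': array([ 1.19350184, -0.21448278,  0.64567681]), 'rotation': array([-1.96219017, -1.37068278,  0.62426651])}
top {'intrinsics': array([[480.73653556,   0.        , 284.0707155 ],
       [  0.        , 480.73653556, 211.15285405],
       [  0.        ,   0.        ,   1.        ]]), 'eye': array([ 0.42230573, -0.03266103,  0.88583254]), 'rotation': array([-2.08345319,  2.1245447 , -0.23701432])}
```

View pics/scene0.png

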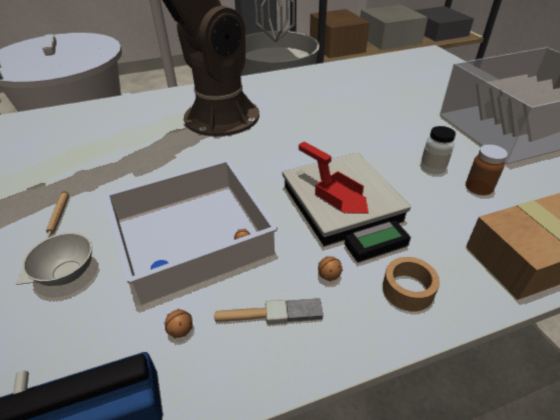

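View pics/top0.png

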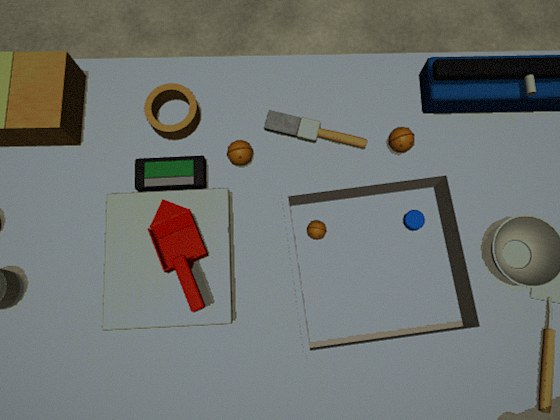

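The top view shows the scale on the +y side, with the red scoop's tip at about (165,200) and its handle end at (200,305). The tote is on the -y side. The walnut is near its (+x,+y) corner at (316,230) and the blue cap near the other far corner at (414,220). The bigger walnuts at (240,153) and (401,139) lie outside the tote and are look-alikes. Next I'll enlarge this view and measure.

```bash
cat > h.py <<'E'
from cell import *
import cv2, numpy as np
from scipy.spatial.transform import Rotation as R
def ray(n,uv):
    p=camera_params(n); uv=np.atleast_2d(np.asarray(uv,float))
    d=np.c_[uv,np.ones(len(uv))]@np.linalg.inv(p["intrinsics"]).T
    return p["eye"], d@R.from_rotvec(p["rotation"]).as_matrix().T
def onplane(n,uv,z):
    e,d=ray(n,uv); return e+d*((z-e[2])/d[:,2])[:,None]
def two(uvs,uvt):
    A=[];b=[]
    for n,uv in(("scene",uvs),("top",uvt)):
        e,d=ray(n,uv); d=d[0]/np.linalg.norm(d[0]); M=np.eye(3)-np.outer(d,d); A.append(M);b.append(M@e)
    x,_,_,_=np.linalg.lstsq(np.vstack(A),np.hstack(b),rcond=None); return x
def blobs(n,img,lo,hi,amin=30):
    m=cv2.inRange(cv2.cvtColor(img,cv2.COLOR_RGB2HSV),np.array(lo),np.array(hi))
    c,_=cv2.findContours(m,cv2.RETR_EXTERNAL,cv2.CHAIN_APPROX_NONE)
    return m,sorted([k for k in c if cv2.contourArea(k)>amin],key=cv2.contourArea,reverse=True)
def project(n,P):
    p=camera_params(n); c=(np.atleast_2d(P)-p["eye"])@R.from_rotvec(p["rotation"]).as_matrix(); q=c@p["intrinsics"].T
    return q[:,:2]/q[:,2:]
E
python3 - <<'E'
from h import *
np.set_printoptions(precision=4,suppress=True)
for n in("scene","top"):
    im=cv2.imread(f"pics/{n}0.png")[:,:,::-1].copy()
    m,c=blobs(n,im,(0,170,60),(6,255,255),100)
    for k in c[:2]:
        print(n,"red",cv2.contourArea(k),cv2.approxPolyDP(k,2.5,True)[:,0].tolist())
    m,c=blobs(n,im,(7,100,50),(18,255,255),30)
    for k in c[:8]:
        (x,y),r=cv2.minEnclosingCircle(k); print(n,"tan",x,y,r,cv2.contourArea(k))
im=cv2.imread("pics/top0.png")[150:360,100:490]
s=cv2.convertScaleAbs(cv2.resize(im,None,fx=2,fy=2,interpolation=cv2.INTER_CUBIC),alpha=1.3)
for x in range(0,390,50): cv2.putText(s,str(x+100),(2*x,10),0,.35,(0,0,255),1); cv2.line(s,(2*x,12),(2*x,18),(0,0,255),1)
for y in range(0,210,50): cv2.putText(s,str(y+150),(0,2*y+4),0,.35,(0,0,255),1)
cv2.imwrite("pics/c1.png",s)
E
```

```text
scene red 1643.0 [[300, 144], [301, 149], [319, 161], [322, 181], [316, 185], [316, 193], [343, 211], [366, 212], [361, 185], [338, 172], [330, 176], [326, 165], [329, 156], [305, 143]]
scene tan 518.988037109375 250.51473999023438 51.53891372680664 3908.5
scene tan 409.7591552734375 283.3788757324219 28.442358016967773 2182.0
scene tan 354.2071533203125 37.74285888671875 37.52144241333008 1800.5
scene tan 485.0 174.5 21.914705276489258 725.5
scene tan 178.35263061523438 323.7210388183594 13.974200248718262 526.0
scene tan 240.0 313.5 25.401870727539062 400.0
scene tan 329.56231689453125 268.2280578613281 11.785490989685059 385.5
scene tan 549.8478393554688 206.0 15.091887474060059 291.5
top red 2937.0 [[162, 200], [150, 227], [167, 267], [163, 267], [148, 230], [163, 269], [173, 267], [194, 311], [203, 304], [185, 258], [195, 258], [206, 252], [189, 209]]
top tan 35.0186767578125 102.00143432617188 29.138105392456055 1160.0
top tan 239.5238037109375 152.61904907226562 12.8208646774292 433.5
top tan 401.0 139.0 13.038504600524902 426.5
top tan 316.0 229.5 9.708344459533691 248.5
top tan 545.0 392.0 20.223848342895508 117.0
top tan 547.0 350.0 21.095121383666992 101.5
top tan 341.5 139.5 24.135135650634766 85.0
top tan 10.571428298950195 120.57142639160156 9.285813331604004 62.5
```

View pics/c1.png

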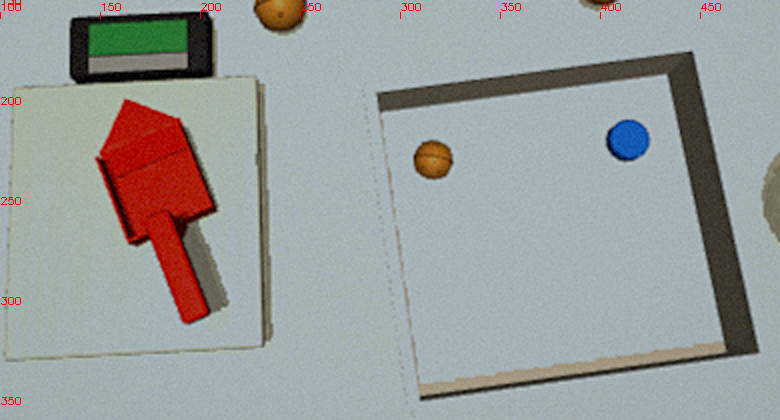

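The enlarged crop shows the tote's inner rim corners at (288.5,196.5), (446,176), (478.5,326) and (310,349), and its floor corners at (434,186) and (463,321.5). The scale corners are at (106,195), (228,188), (232,323) and (102.5,330), and the scoop tip at (162.5,199.5). I'll cast rays through these points and check the resulting sizes.

Run:
```python
from h import *
np.set_printoptions(precision=4,suppress=True)
d=np.linalg.norm
r=onplane("top",[(288.5,196.5),(446,176),(478.5,326),(310,349)],.08); print("rim FL FR NR NL\n",r,[d(r[i]-r[i-1]) for i in range(4)])
f=onplane("top",[(434,186),(463,321.5)],.004); print("floor FR NR\n",f,d(f[0]-f[1]))
s=onplane("top",[(106,195),(228,188),(232,323),(102.5,330)],.05); print("scale FL FR NR NL\n",s,[d(s[i]-s[i-1]) for i in range(4)],s.mean(0))
for q in (r,s):
    v=(q[0]+q[1]-q[2]-q[3]); w=(q[0]+q[3]-q[1]-q[2]); print("yaw",np.degrees(np.arctan2(v[1],v[0])),np.degrees(np.arctan2(-w[0],w[1])),q.mean(0))
tip=onplane("top",(162.5,199.5),.05); print("tip",tip)
e=onplane("top",[(194,311),(203,305)],.137); print("handle end top",e,d(e[0]-e[1]),e.mean(0))
h=e.mean(0); dv=tip[0,:2]-h[:2]; print("dist (215)",d(dv),"yaw",np.degrees(np.arctan2(dv[1],dv[0])))
# front handle top centre pixel ~ crop (160,212)
g=onplane("top",[(175,257),(185,254.5)],.137); print(g,d(g[0]-g[1])); 
w=onplane("top",(316,229.5),.022);print("walnut",w)
a=np.array([[300,144],[301,149],[305,143]])
im=cv2.imread("pics/scene0.png")[:,:,::-1].copy()
m,c=blobs("scene",im[225:250,225:260],(5,80,40),(20,255,255),10)
for k in c[:1]:
    (x,y),rr=cv2.minEnclosingCircle(k); print("scene walnut",x+225,y+225,rr)
print("proj walnut",project("scene",w), "tip", project("scene",tip), "rim FL in scene", project("scene",r))
```

```text
rim FL FR NR NL
 [[ 0.6309 -0.0437  0.08  ]
 [ 0.6624 -0.3197  0.08  ]
 [ 0.4069 -0.3487  0.08  ]
 [ 0.3761 -0.073   0.08  ]] [np.float64(0.25640337129763124), np.float64(0.27773771434169237), np.float64(0.2571909283882483), np.float64(0.27742887629330776)]
floor FR NR
 [[ 0.6657 -0.3221  0.004 ]
 [ 0.4138 -0.3517  0.004 ]] 0.25367705980451777
scale FL FR NR NL
 [[0.6478 0.2837 0.05  ]
 [0.6566 0.0645 0.05  ]
 [0.4193 0.0563 0.05  ]
 [0.4121 0.2749 0.05  ]] [np.float64(0.23593104644672008), np.float64(0.21930552838198455), np.float64(0.23737977873234942), np.float64(0.21872499192557354)] [0.534  0.1698 0.05  ]
yaw 6.511859656325515 6.4455212860637685 [ 0.5191 -0.1963  0.08  ]
yaw 2.0685762255942954 2.093381233634439 [0.534  0.1698 0.05  ]
tip [[0.6375 0.1818 0.05  ]]
handle end top [[0.4386 0.1051 0.137 ]
 [0.4473 0.0915 0.137 ]] 0.016132587044308453 [0.443  0.0983 0.137 ]
dist (215) 0.21171644549716448 yaw 23.247770253503397
[[0.5219 0.1366 0.137 ]
 [0.5256 0.121  0.137 ]] 0.015951259894566413
walnut [[ 0.5827 -0.0934  0.022 ]]
scene walnut 241.5 235.0 7.159010887145996
proj walnut [[242.0132 235.8996]] tip [[367.298  212.4541]] rim FL in scene [[269.6173 225.6133]
 [131.6168 273.9118]
 [109.5777 194.0737]
 [225.5093 161.5691]]
```

```bash
cat >> h.py <<'E'
def delta(xyz,yaw,pitch=0):
    """tool-axis shift (before turning) and turn to reach TCP xyz, tool x at yaw deg, nose-up pitch deg"""
    o=observe(); C=R.from_rotvec(o["ee_rot"])
    G=R.from_euler("ZYX",[yaw,-pitch,180],degrees=True)
    return C.inv().apply(np.asarray(xyz)-o["position"]),(C.inv()*G).as_rotvec()
def st():
    o=observe(); C=R.from_rotvec(o["ee_rot"]); e=C.as_euler("ZYX",degrees=True)
    print("t",o["clock"],"pos",o["position"].round(4),"yaw,pitchup,roll",e.round(2),"F",o["force"].round(2),"M",o["ft_torque"].round(2),"w",round(o["width"],3),"g",round(o["gripper_force"],1))
E
python3 - <<'E'
from h import *
np.set_printoptions(precision=4,suppress=True)
e=onplane("top",[(191.5,311.5),(204.5,307.5),(174,257.5),(186.5,255)],.137)
print(e,np.linalg.norm(e[0]-e[1]),np.linalg.norm(e[2]-e[3]))
tip=onplane("top",(162.5,199.5),.05)[0]; h=e[:2].mean(0); dv=(tip-h)[:2]; L=np.linalg.norm(dv); u=dv/L
print("L",L,"yaw",np.degrees(np.arctan2(u[1],u[0])))
f=(e[2:].mean(0)-h)[:2]; print("handle yaw",np.degrees(np.arctan2(f[1],f[0])),np.linalg.norm(f))
g=h[:2]+.045*u; print("grip",g, tip[:2]-.17*u)
st(); print(delta([g[0],g[1],.238],np.degrees(np.arctan2(u[1],u[0]))))
E
```

```text
[[0.4379 0.1088 0.137 ]
 [0.4435 0.0891 0.137 ]
 [0.5212 0.1381 0.137 ]
 [0.5247 0.1187 0.137 ]] 0.02050444118560009 0.01976212927160967
L 0.21349208789279844 yaw 22.83371475167982
handle yaw 19.685335464078165 0.08731195368469226
grip [0.4822 0.1164] [0.4808 0.1159]
t 0.1 pos [ 0.1957 -0.5931  0.237 ] yaw,pitchup,roll [  18.26    0.01 -179.92] F [-0.92  0.    0.39] M [ 0.02  0.03 -0.06] w 1.0 g 0.0
(array([ 0.4944, -0.5841, -0.0002]), array([-0.0014,  0.0001, -0.0798]))
```

```bash
python3 -m pendant '[0.025,-0.03,0,0,0,0,0.09,0.025,-0.03,0,0,0,0,0.09,0.025,-0.03,0,0,0,0,0.09,0.025,-0.03,0,0,0,0,0.09,0.025,-0.03,0,0,0,0,0.09,0.025,-0.03,0,0,0,0,0.09,0.025,-0.03,0,0,0,0,0.09,0.025,-0.03,0,0,0,0,0.09,0.025,-0.03,0,0,0,0,0.09,0.025,-0.03,0,0,0,0,0.09]'; python3 -m pendant '[0.025,-0.03,0,0,0,0,0.09,0.025,-0.03,0,0,0,0,0.09,0.025,-0.03,0,0,0,0,0.09,0.025,-0.03,0,0,0,0,0.09,0.025,-0.03,0,0,0,0,0.09,0.025,-0.03,0,0,0,0,0.09,0.025,-0.03,0,0,0,0,0.09,0.025,-0.03,0,0,0,0,0.09,0.025,-0.03,0,0,0,0,0.09,0,0,0,0,0,-0.07,0.09]'; python3 -c "
from h import *
st();print(delta([.4815,.116,.238],22.3))"
```

```text
clock: 1.35
position: [0.3394, -0.229, 0.2376]
ee_rot: [-3.102, -0.498, 0.0]
force: [1.5, -0.7, -0.5]
width: 0.98
gripper_force: 0.0
clock: 2.6
position: [0.4687, 0.0999, 0.2375]
ee_rot: [-3.079, -0.615, -0.0]
force: [-0.7, -0.7, -0.1]
width: 0.982
gripper_force: 0.0
t 2.6 pos [0.4687 0.0999 0.2375] yaw,pitchup,roll [ 2.2600e+01 -3.0000e-02 -1.7991e+02] F [-0.73 -0.71 -0.12] M [-0.02 -0.    0.04] w 0.982 g 0.0
(array([ 0.01801865, -0.00994839, -0.00043173]), array([-0.0015852 , -0.00052895,  0.00525039]))
```

```bash
python3 -m pendant '[0.018,-0.01,0,0,0,0,0.09,0,0,0.04,0,0,0,0.09,0,0,0.03,0,0,0,0.09,0,0,0,0,0,0,0.09]'; python3 -c "
from h import *
st();print(delta([.4815,.116,.12],22.3))
a=cv2.resize(get_image('top')[180:340,90:290],None,fx=2.4,fy=2.4); b=cv2.resize(get_image('scene')[110:260,270:420],None,fx=2.2,fy=2.2)
h=max(a.shape[0],b.shape[0]); P=lambda i:cv2.copyMakeBorder(i,0,h-i.shape[0],0,0,0)
s=np.hstack([P(a),P(b)])[:,:,::-1];s=cv2.resize(s,None,fx=min(1,800/s.shape[1]),fy=min(1,800/s.shape[1]));cv2.imwrite('pics/c2.png',s)"
```

```text
clock: 3.1
position: [0.4802, 0.1125, 0.166]
ee_rot: [3.083, 0.605, -0.007]
force: [-0.5, -0.1, 1.3]
width: 0.98
gripper_force: 0.0
t 3.1 pos [0.4802 0.1125 0.166 ] yaw,pitchup,roll [  22.22    0.24 -179.95] F [-0.47 -0.15  1.31] M [-0.03  0.04 -0.01] w 0.98 g 0.0
(array([ 0.00272971, -0.00267687,  0.04594429]), array([-0.00079418,  0.00417247, -0.00148388]))
```

View pics/c2.png

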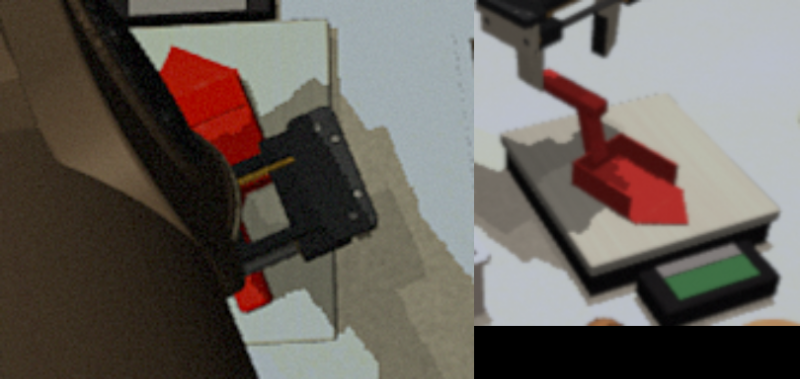

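The gripper straddles the handle, which lies between the fingers in both crops, so I can descend and close.

```bash
python3 -m pendant '[0.003,-0.003,0.02,0,0,0,0.06,0,0,0.02,0,0,0,0.05,0,0,0.006,0,0,0,0.04,0,0,0,0,0,0,0.03,0,0,0,0,0,0,0.0,0,0,0,0,0,0,0.0,0,0,0,0,0,0,0.0]' 20;python3 -m pendant '[0,0,0,0,0,0,0,0,0,0,0,0,0,0]' 55; python3 -c "
from h import *
st()"
```

```text
clock: 4.08
position: [0.483, 0.1166, 0.1221]
ee_rot: [3.082, 0.607, 0.001]
force: [0.2, 0.4, 0.0]
width: 0.267
gripper_force: 0.0
clock: 4.32
position: [0.4829, 0.1166, 0.1219]
ee_rot: [3.082, 0.607, 0.0]
force: [-1.1, -0.6, 4.2]
width: 0.237
gripper_force: 55.0
t 4.325 pos [0.4829 0.1166 0.1219] yaw,pitchup,roll [ 2.2270e+01 -1.0000e-02  1.7999e+02] F [-1.06 -0.65  4.23] M [-0.18  0.19 -0.02] w 0.237 g 55.0
```

```bash
python3 -m pendant '[0,0,-0.005,0,0,0,0,0,0,-0.015,0,0,0,0,0,0,-0.03,0,0,0,0,0,0,-0.03,0,0,0,0,0,0,-0.03,0,0,0,0,0,0,-0.01,0,0,-0.1,0,0,0,0,0,0,-0.14,0,0,0,0,0,0,-0.14,0,0,0,0,0,0,-0.13,0,0,0,0,0,0,0,0]'; python3 -c "
from h import *
st();print(delta([.4566,-.2518,.24],51.5))"
```

```text
clock: 5.58
position: [0.4828, 0.1166, 0.2424]
ee_rot: [2.83, 1.364, 0.001]
force: [-0.1, 0.8, -2.0]
width: 0.238
gripper_force: 55.0
t 5.575 pos [0.4828 0.1166 0.2424] yaw,pitchup,roll [ 5.1450e+01 -2.0000e-02  1.7999e+02] F [-0.05  0.82 -1.96] M [-0.13  0.04  0.  ] w 0.238 g 55.0
(array([-0.30439427,  0.20911636,  0.00234633]), array([ 0.00017737, -0.00030328, -0.00090041]))
```

```bash
python3 -m pendant '[-0.015,0.01,0,0,0,0,0,-0.03,0.02,0,0,0,0,0,-0.03,0.021,0,0,0,0,0,-0.04,0.028,0,0,0,0,0,-0.04,0.028,0,0,0,0,0,-0.04,0.028,0,0,0,0,0,-0.04,0.028,0,0,0,0,0,-0.03,0.02,0,0,0,0,0,-0.03,0.02,0,0,0,0,0,-0.009,0.006,0,0,0,0,0]';python3 -m pendant '[0,0,0.02,0,0,0,0,0,0,0,0,0,0,0]'
python3 - <<'E'
from h import *
st();print(delta([.4566,-.2518,.0765],51.5))
im=get_image('top'); a=cv2.resize(im[160:370,270:490],None,fx=2.4,fy=2.4)
cv2.imwrite('pics/c3.png',a[:,:,::-1])
m,c=blobs("top",im,(0,170,60),(6,255,255),100); k=c[0]; p=cv2.approxPolyDP(k,2.5,True)[:,0]; print(p.tolist())
o=observe(); zt=o["position"][2]-.0719
for q in p: print(q,onplane("top",q,zt)[0].round(4)-o["position"]*[1,1,0])
E
```

```text
clock: 6.82
position: [0.4565, -0.254, 0.242]
ee_rot: [2.834, 1.355, -0.001]
force: [0.5, 1.0, -2.0]
width: 0.231
gripper_force: 55.0
clock: 7.08
position: [0.4564, -0.2504, 0.221]
ee_rot: [-2.828, -1.362, 0.002]
force: [-0.3, -0.4, -1.9]
width: 0.236
gripper_force: 55.0
t 7.075 pos [ 0.4564 -0.2504  0.221 ] yaw,pitchup,roll [ 5.1440e+01  1.0000e-02 -1.7986e+02] F [-0.34 -0.4  -1.86] M [-0.1   0.02  0.04] w 0.236 g 55.0
(array([-0.00100434,  0.00136825,  0.14446786]), array([-0.00247644,  0.0001493 , -0.00099933]))
[[338, 229], [342, 262], [351, 265], [394, 297], [405, 281], [394, 295], [398, 281], [406, 277], [406, 269], [416, 258], [370, 224]]
[338 229] [0.10200695 0.13174348 0.1499    ]
[342 262] [0.05050695 0.12784348 0.1499    ]
[351 265] [0.04560695 0.11434348 0.1499    ]
[394 297] [-0.00379305  0.05194348  0.1499    ]
[405 281] [0.01980695 0.03354348 0.1499    ]
[394 295] [-0.00089305  0.05174348  0.1499    ]
[398 281] [0.02000695 0.04414348 0.1499    ]
[406 277] [0.02580695 0.03154348 0.1499    ]
[406 269] [0.03790695 0.03064348 0.1499    ]
[416 258] [0.05440695 0.01404348 0.1499    ]
[370 224] [0.10900695 0.08144348 0.1499    ]
```

View pics/c3.png

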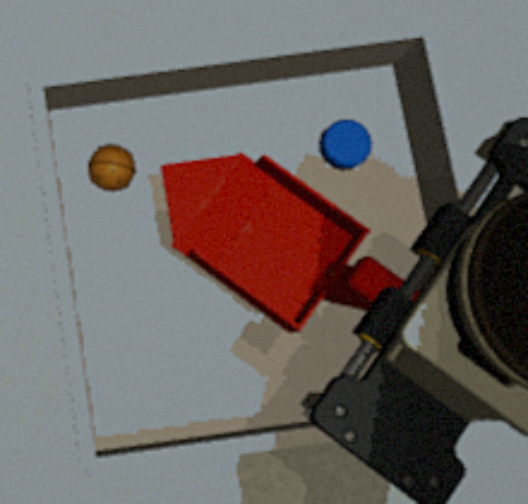

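The scoop is level above the tote, nose tip at about (338,229), pointing at the walnut at (316,230). It clears the blue cap. Lowering it in stages.

```bash
python3 -m pendant '[-0.001,0.001,0.04,0,0,0,0,0,0,0.04,0,0,0,0,0,0,0.035,0,0,0,0,0,0,0.018,0,0,0,0,0,0,0.004,0,0,0,0,0,0,0,0,0,0,0]'; python3 -c "
from h import *
st()"; python3 -m pendant '[0,0,0.003,0,0,0,0,0,0,0.002,0,0,0,0,0,0,0.001,0,0,0,0,0,0,0,0,0,0,0]'; python3 -c "
from h import *
st()"
```

```text
clock: 7.88
position: [0.4581, -0.2527, 0.0856]
ee_rot: [2.829, 1.365, 0.001]
force: [0.4, 0.7, -2.1]
width: 0.234
gripper_force: 55.0
t 7.875 pos [ 0.4581 -0.2527  0.0856] yaw,pitchup,roll [ 5.1500e+01 -2.0000e-02  1.7994e+02] F [ 0.37  0.65 -2.13] M [-0.09 -0.04 -0.04] w 0.234 g 55.0
clock: 8.38
position: [0.4572, -0.2529, 0.0787]
ee_rot: [2.83, 1.365, -0.0]
force: [-0.1, -0.0, -2.0]
width: 0.231
gripper_force: 55.0
t 8.375 pos [ 0.4572 -0.2529  0.0787] yaw,pitchup,roll [ 51.49   0.   180.  ] F [-0.1  -0.   -2.03] M [-0.09  0.05 -0.03] w 0.231 g 55.0
```

```bash
python3 -m pendant '[0,0,0.002,0,0,0,0,0,0,0.001,0,0,0,0,0,0,0,0,0,0,0]'; python3 -m pendant '[0,0,0.001,0,0,0,0,0,0,0,0,0,0,0]';  python3 - <<'E'
from h import *
st()
im=get_image('top'); m,c=blobs("top",im,(0,170,60),(6,255,255),100); p=cv2.approxPolyDP(c[0],2.5,True)[:,0]
o=observe()
for q in p[:3]: print(q,onplane("top",q,.005)[0].round(4)-o["position"]*[1,1,0])
m,c=blobs("top",im,(7,100,50),(18,255,255),100)
for k in c:
    (x,y),r=cv2.minEnclosingCircle(k)
    if 8<r<12: print("walnut",x,y,onplane("top",(x,y),.022))
E
```

```text
clock: 8.75
position: [0.4573, -0.2529, 0.076]
ee_rot: [2.83, 1.364, -0.0]
force: [-1.1, 0.5, 3.5]
width: 0.235
gripper_force: 55.0
clock: 9.0
position: [0.4572, -0.2534, 0.0756]
ee_rot: [2.829, 1.364, -0.001]
force: [-5.0, -0.4, 14.6]
width: 0.238
gripper_force: 55.0
t 9.0 pos [ 0.4572 -0.2534  0.0756] yaw,pitchup,roll [5.1470e+01 4.0000e-02 1.7995e+02] F [-5.   -0.38 14.63] M [0.13 0.94 0.11] w 0.238 g 55.0
[331 243] [0.10268064 0.13184332 0.005     ]
[335 271] [0.05088064 0.12664332 0.005     ]
[377 300] [-0.00271936  0.05314332  0.005     ]
walnut 316.0 229.5 [[ 0.58265016 -0.09343073  0.022     ]]
```

```bash
python3 -m pendant '[0,0,-0.001,0,0,0,0,0.004,0,0,0,0,0,0,0.006,0,0,0,0,0,0,0.006,0,0,0,0,0,0,0.004,0,0,0,0,0,0,0,0,0,0,0,0,0]'; python3 -c "
from h import *
st()"; python3 -m pendant '[0.002,0,0,0,0,0,0,0.003,0,0,0,0,0,0,0.003,0,0,0,0,0,0,0.003,0,0,0,0,0,0,0.003,0,0,0,0,0,0,0.003,0,0,0,0,0,0,0.003,0,0,0,0,0,0]'
python3 - <<'E'
from h import *
st()
im=get_image('top'); a=cv2.resize(im[160:370,270:490],None,fx=2.4,fy=2.4)
cv2.imwrite('pics/c4.png',a[:,:,::-1])
m,c=blobs("top",im,(7,100,50),(18,255,255),50)
for k in c:
    (x,y),r=cv2.minEnclosingCircle(k)
    if 280<x<440 and y>170: print("walnut",x,y,r,onplane("top",(x,y),.022))
E
```

```text
clock: 9.8
position: [0.4705, -0.2368, 0.0759]
ee_rot: [2.829, 1.365, 0.001]
force: [0.9, -0.5, 2.8]
width: 0.233
gripper_force: 55.0
t 9.8 pos [ 0.4705 -0.2368  0.0759] yaw,pitchup,roll [ 5.1530e+01 -3.0000e-02  1.7995e+02] F [ 0.88 -0.52  2.83] M [-0.05 -0.21  0.01] w 0.233 g 55.0
clock: 10.68
position: [0.4822, -0.2221, 0.076]
ee_rot: [2.829, 1.363, -0.0]
force: [-3.3, -1.9, 6.2]
width: 0.241
gripper_force: 55.0
t 10.675 pos [ 0.4822 -0.2221  0.076 ] yaw,pitchup,roll [5.1450e+01 3.0000e-02 1.7997e+02] F [-3.27 -1.94  6.21] M [-0.54  0.34 -0.04] w 0.241 g 55.0
walnut 310.8571472167969 224.5 9.934833526611328 [[ 0.5921365  -0.08433456  0.022     ]]
```

```bash
python3 -m pendant '[0.003,0.001,0,0,0,0,0,0.003,0,0,0,0,0,0,0.003,0.001,0,0,0,0,0,0.003,0,0,0,0,0,0,0.003,0.001,0,0,0,0,0,0.003,0,0,0,0,0,0,0.003,0.001,0,0,0,0,0,0.003,0,0,0,0,0,0]'
python3 - <<'E'
from h import *
st()
im=get_image('top'); a=cv2.resize(im[160:370,270:490],None,fx=2.4,fy=2.4)
cv2.imwrite('pics/c4.png',a[:,:,::-1])
m,c=blobs("top",im,(7,100,50),(18,255,255),50)
for k in c:
    (x,y),r=cv2.minEnclosingCircle(k)
    if 280<x<440 and y>170: print("walnut",x,y,r,onplane("top",(x,y),.022), cv2.contourArea(k))
E
```

```text
clock: 11.72
position: [0.5003, -0.2059, 0.076]
ee_rot: [2.83, 1.363, -0.0]
force: [-1.7, -3.5, 6.7]
width: 0.233
gripper_force: 55.0
t 11.725 pos [ 0.5003 -0.2059  0.076 ] yaw,pitchup,roll [5.1450e+01 4.0000e-02 1.7997e+02] F [-1.67 -3.46  6.72] M [-0.52  0.37  0.  ] w 0.233 g 55.0
walnut 305.6400146484375 213.74000549316406 9.877189636230469 [[ 0.61249204 -0.07537705  0.022     ]] 259.0
```

View pics/c4.png

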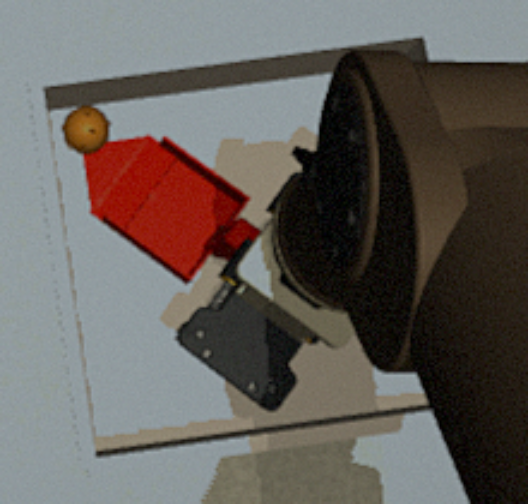

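The walnut is nearly in the corner at (306,214), touching the nose tip, with the scoop on the diagonal behind it. I'll keep sliding under it.

```bash
python3 -m pendant '[0.003,0.001,0,0,0,0,0,0.003,0,0,0,0,0,0,0.003,0.001,0,0,0,0,0,0.003,0,0,0,0,0,0,0.003,0.001,0,0,0,0,0,0.003,0,0,0,0,0,0,0.003,0,0,0,0,0,0]'
python3 - <<'E'
from h import *
st()
im=get_image('top')
m,c=blobs("top",im,(7,100,50),(18,255,255),50)
for k in c:
    (x,y),r=cv2.minEnclosingCircle(k)
    if 280<x<440 and y>160: print("walnut",x,y,r,onplane("top",(x,y),.023), cv2.contourArea(k))
E
```

```text
clock: 12.65
position: [0.5157, -0.1913, 0.076]
ee_rot: [2.829, 1.363, -0.0]
force: [-2.7, -2.6, 7.0]
width: 0.231
gripper_force: 55.0
t 12.65 pos [ 0.5157 -0.1913  0.076 ] yaw,pitchup,roll [5.1450e+01 4.0000e-02 1.7997e+02] F [-2.66 -2.58  7.01] M [-0.53  0.35  0.03] w 0.231 g 55.0
walnut 303.0 211.0 10.295730590820312 [[ 0.61752974 -0.07062152  0.023     ]] 264.5
```

```bash
python3 -m pendant '[0.003,0,0,0,0,0,0,0.003,0,0,0,0,0,0,0.003,0,0,0,0,0,0,0.003,0,0,0,0,0,0,0.003,0,0,0,0,0,0,0.002,0,0,0,0,0,0]'
python3 - <<'E'
from h import *
st()
im=get_image('top'); a=cv2.resize(im[160:370,270:490],None,fx=2.4,fy=2.4)
cv2.imwrite('pics/c5.png',a[:,:,::-1])
m,c=blobs("top",im,(7,100,50),(18,255,255),50)
for k in c:
    (x,y),r=cv2.minEnclosingCircle(k)
    if 280<x<440 and y>160: print("walnut",x,y,r,onplane("top",(x,y),.024), cv2.contourArea(k))
E
```

```text
clock: 13.45
position: [0.5263, -0.1779, 0.076]
ee_rot: [2.829, 1.364, -0.0]
force: [-1.8, -2.6, 7.5]
width: 0.235
gripper_force: 55.0
t 13.45 pos [ 0.5263 -0.1779  0.076 ] yaw,pitchup,roll [5.1460e+01 3.0000e-02 1.7997e+02] F [-1.76 -2.63  7.52] M [-0.59  0.47  0.03] w 0.235 g 55.0
walnut 298.6846008300781 211.73077392578125 10.405116081237793 [[ 0.61608243 -0.06261016  0.024     ]] 256.0
```

View pics/c5.png

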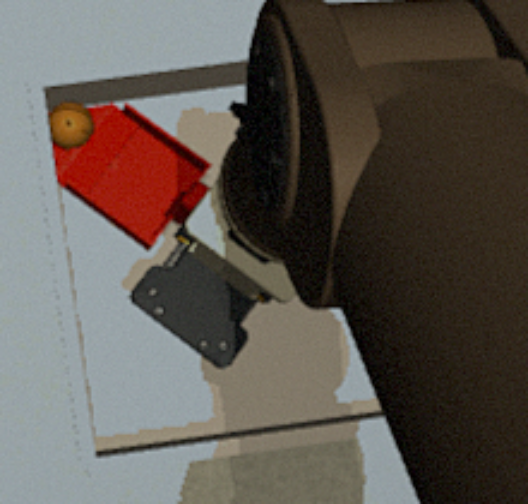

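The walnut sits on the nose in the corner, at (299,212). Next I'll lift 3 mm and pitch the nose up about the heel so it rolls over the sill.

```bash
python3 -m pendant '[0.001,0,-0.002,0,0,0,0,0,0,-0.001,0,0,0,0,-0.004,0,0.002,0,0.055,0,0,-0.004,0,0.002,0,0.055,0,0,-0.004,0,0.002,0,0.055,0,0,-0.004,0,0.002,0,0.055,0,0,0,0,0,0,0,0,0,0,0,0,0,0,0,0,0,0,0,0,0,0,0]'
python3 - <<'E'
from h import *
st()
im=get_image('top'); a=cv2.resize(im[160:370,270:490],None,fx=2.4,fy=2.4)
cv2.imwrite('pics/c6.png',a[:,:,::-1])
m,c=blobs("top",im,(7,100,50),(18,255,255),50)
for k in c:
    (x,y),r=cv2.minEnclosingCircle(k)
    if 280<x<440 and y>160: w=onplane("top",(x,y),.035)[0]; o=observe(); print("walnut",x,y,r,w,cv2.contourArea(k),R.from_rotvec(o["ee_rot"]).inv().apply(w-o["position"]))
E
```

```text
clock: 14.62
position: [0.518, -0.1876, 0.0697]
ee_rot: [-2.729, -1.319, -0.301]
force: [-0.8, 0.1, -2.2]
width: 0.236
gripper_force: 55.0
t 14.625 pos [ 0.518  -0.1876  0.0697] yaw,pitchup,roll [ 51.6  -12.59 179.97] F [-0.81  0.07 -2.21] M [-0.44  0.19  0.04] w 0.236 g 55.0
walnut 335.5 239.39999389648438 10.621306419372559 [ 0.5615391  -0.12681259  0.035     ] 284.5 [ 0.06536008 -0.00367535  0.05021593]
```

View pics/c6.png

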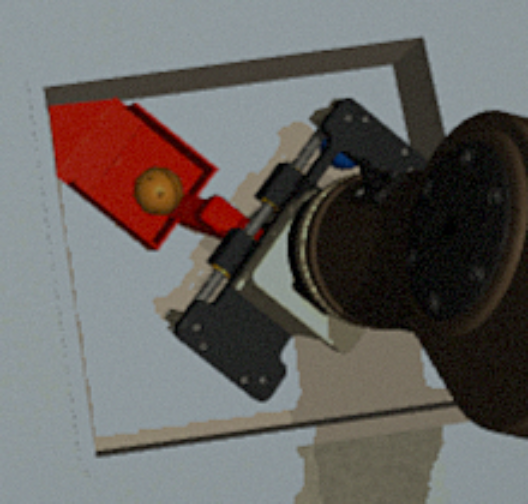

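The walnut is at the back of the bowl, at (336,239). I'll keep the nose up, back away from the corner, lift straight up and turn.

```bash
python3 -m pendant '[-0.004,0,-0.001,0,0,0,0,-0.006,0,-0.001,0,0,0,0,0.002,0,-0.01,0,0,0,0,0.004,0,-0.018,0,0,0,0,0.006,0,-0.027,0,0,0,0,0.008,0,-0.035,0,0,0,0,0.008,0,-0.035,0,0,0,0,0.006,0,-0.027,0,0,0,0,0.004,0,-0.018,0,0,0,0,0,0,0,0,0,0,0]';  python3 -m pendant '[0,0,0,-0.01,0,0.05,0,0,0,0,-0.022,0,0.1,0,0,0,0,-0.027,0,0.12,0,0,0,0,-0.027,0,0.12,0,0,0,0,-0.022,0,0.1,0,0,0,0,-0.004,0,0.02,0,0,0,0,0,0,0,0]'; python3 -c "
from h import *
st();print(delta([.4645,.142,.24],22,12.6))"
```

```text
clock: 15.92
position: [0.5118, -0.1967, 0.2453]
ee_rot: [-2.732, -1.318, -0.305]
force: [0.2, 0.5, -1.9]
width: 0.236
gripper_force: 55.0
clock: 16.8
position: [0.5108, -0.1963, 0.243]
ee_rot: [-3.026, -0.579, -0.332]
force: [-0.1, 0.3, -2.4]
width: 0.232
gripper_force: 55.0
t 16.8 pos [ 0.5108 -0.1963  0.243 ] yaw,pitchup,roll [  21.66  -12.53 -179.87] F [-0.14  0.27 -2.37] M [-0.18  0.39 -0.03] w 0.232 g 55.0
(array([ 0.07927828, -0.331458  ,  0.02143295]), array([-0.00103717,  0.00117741, -0.00582545]))
```

```bash
python3 -m pendant '[0.002,-0.008,0.0005,0,0,0,0,0.004,-0.016,0.001,0,0,0,0,0.006,-0.024,0.0015,0,0,0,0,0.0067,-0.028,0.0018,0,0,0,0,0.0067,-0.028,0.0018,0,0,0,0,0.0067,-0.028,0.0018,0,0,0,0,0.0067,-0.028,0.0018,0,0,0,0]'; python3 -m pendant '[0.0067,-0.028,0.0018,0,0,0,0,0.0067,-0.028,0.0018,0,0,0,0,0.0067,-0.028,0.0018,0,0,0,0,0.0067,-0.028,0.0018,0,0,0,0,0.0067,-0.028,0.0018,0,0,0,0,0.005,-0.02,0.001,0,0,0,0,0.003,-0.011,0.001,0,0,0,0,0,0,0,0,0,0,0,0,0,0,0,0,0,0]'; python3 -c "
from h import *
st();print(delta([.4645,.142,.24],22,12.6))"
```

```text
clock: 17.68
position: [0.4888, -0.0308, 0.2422]
ee_rot: [-3.026, -0.579, -0.333]
force: [1.0, 0.6, -1.9]
width: 0.235
gripper_force: 55.0
clock: 18.8
position: [0.4661, 0.1416, 0.2407]
ee_rot: [-3.027, -0.577, -0.332]
force: [0.5, -0.6, -1.7]
width: 0.241
gripper_force: 55.0
t 18.8 pos [0.4661 0.1416 0.2407] yaw,pitchup,roll [  21.57  -12.55 -179.91] F [ 0.5  -0.56 -1.71] M [-0.24  0.44 -0.04] w 0.241 g 55.0
(array([-0.00148036, -0.00094566,  0.00038699]), array([ 3.13141816e-05,  9.27646837e-04, -7.29887421e-03]))
```

```bash
python3 -m pendant '[0,0,0,0,-0.015,0,0,0,0,0,0,-0.03,0,0,0,0,0,0,-0.035,0,0,0,0,0,0,-0.035,0,0,0,0,0,0,-0.035,0,0,0,0,0,0,-0.035,0,0,0,0,0,0,-0.022,0,0,0,0,0,0,-0.012,0,0,0,0,0,0,0,0,0]'; python3 -m pendant '[0,0,0.008,0,0,0,0,0,0,0.016,0,0,0,0,0,0,0.02,0,0,0,0,0,0,0.02,0,0,0,0,0,0,0.02,0,0,0,0,0,0,0.014,0,0,0,0,0,0,0.008,0,0,0,0,0,0,0,0,0,0,0]'
python3 - <<'E'
from h import *
st(); print(delta([.4645,.142,.1219],22,0))
a=cv2.resize(get_image('top')[170:340,80:290],None,fx=2,fy=2); b=cv2.resize(get_image('scene')[110:260,270:420],None,fx=2.5,fy=2.5)
H=max(a.shape[0],b.shape[0]); P=lambda i:cv2.copyMakeBorder(i,0,H-i.shape[0],0,0,0)
cv2.imwrite('pics/c7.png',np.hstack([P(a),P(b)])[:,:,::-1])
E
```

```text
clock: 19.92
position: [0.4666, 0.1418, 0.2407]
ee_rot: [-3.084, -0.587, 0.0]
force: [0.2, 0.5, -0.9]
width: 0.232
gripper_force: 55.0
clock: 20.92
position: [0.4662, 0.142, 0.1344]
ee_rot: [-3.084, -0.588, 0.001]
force: [-0.2, -0.3, -2.0]
width: 0.233
gripper_force: 55.0
t 20.925 pos [0.4662 0.142  0.1344] yaw,pitchup,roll [ 2.1580e+01  2.0000e-02 -1.7989e+02] F [-0.16 -0.34 -1.98] M [-0.06  0.13  0.  ] w 0.233 g 55.0
(array([-0.00157977, -0.00060526,  0.01249305]), array([-0.00198147,  0.00039529, -0.00726549]))
```

View pics/c7.png

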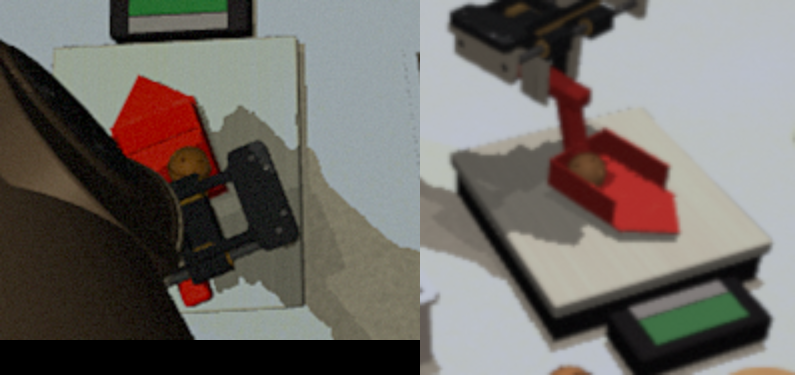

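The walnut rests in the bowl near its rear wall, and the scoop hovers level about 12 mm over the middle of the platform. I'll set it down slowly.

```bash
python3 -m pendant '[0,0,0.004,0,0,0,0,0,0,0.004,0,0,0,0,0,0,0.002,0,0,0,0,0,0,0.001,0,0,0,0,0,0,0,0,0,0,0]'; python3 -m pendant '[0,0,0.001,0,0,0,0,0,0,0.0005,0,0,0,0,0,0,0,0,0,0,0]'; python3 -c "
from h import *
st()"
```

```text
clock: 21.65
position: [0.4665, 0.1421, 0.1239]
ee_rot: [-3.084, -0.588, -0.0]
force: [-0.3, -1.1, 0.7]
width: 0.233
gripper_force: 55.0
clock: 22.02
position: [0.4665, 0.1421, 0.1224]
ee_rot: [-3.084, -0.588, -0.0]
force: [-1.7, -0.1, 3.5]
width: 0.237
gripper_force: 55.0
t 22.025 pos [0.4665 0.1421 0.1224] yaw,pitchup,roll [ 2.158e+01 -3.000e-02 -1.799e+02] F [-1.73 -0.08  3.54] M [-0.   -0.01 -0.02] w 0.237 g 55.0
```

```bash
python3 -m pendant '[0,0,0,0,0,0,0,0,0,0,0,0,0,0]' 5; python3 -m pendant '[0,0,0,0,0,0,0.03,0,0,0,0,0,0,0.045,0,0,0,0,0,0,0.06,0,0,0,0,0,0,0.06]'; python3 -m pendant '[0,0,-0.01,0,0,0,0.06,0,0,-0.03,0,0,0,0.06,0,0,-0.04,0,0,0,0.06,0,0,-0.04,0,0,0,0.06,0,0,-0.04,0,0,0,0.06,0,0,0,0,0,0,0.06,-0.05,0.03,0,0,0,0,0.06,-0.05,0.03,0,0,0,0,0.06,0,0,0,0,0,0,0.06]'
python3 - <<'E'
from h import *
st()
a=cv2.resize(get_image('top')[170:340,80:290],None,fx=2,fy=2); b=cv2.resize(get_image('scene')[110:260,270:420],None,fx=2.5,fy=2.5)
H=max(a.shape[0],b.shape[0]); P=lambda i:cv2.copyMakeBorder(i,0,H-i.shape[0],0,0,0)
cv2.imwrite('pics/c8.png',np.hstack([P(a),P(b)])[:,:,::-1])
E
```

```text
clock: 22.28
position: [0.4664, 0.142, 0.1222]
ee_rot: [-3.084, -0.588, 0.0]
force: [-0.5, 0.2, -2.0]
width: 0.24
gripper_force: 5.0
clock: 22.78
position: [0.4665, 0.1421, 0.1223]
ee_rot: [-3.084, -0.588, -0.0]
force: [-0.6, -0.1, 0.0]
width: 0.602
gripper_force: 0.0
clock: 23.9
position: [0.3929, 0.0457, 0.2815]
ee_rot: [3.087, 0.58, -0.004]
force: [0.6, 0.0, 0.7]
width: 0.654
gripper_force: 0.0
t 23.9 pos [0.3929 0.0457 0.2815] yaw,pitchup,roll [2.1280e+01 1.4000e-01 1.7999e+02] F [0.56 0.02 0.68] M [-0.01 -0.06  0.01] w 0.654 g 0.0
```

View pics/c8.png

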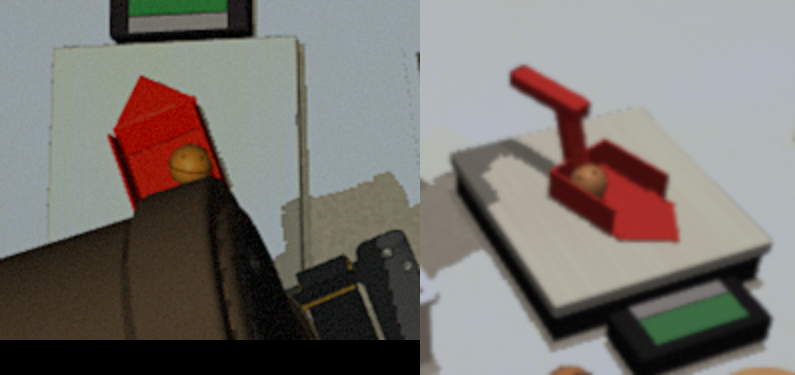

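The scoop stands level and free on the platform with the walnut in its bowl, at about (175,252) in the top view. Handing in.

```bash
python3 -c "
from h import *
w=onplane('top',(175,252),.073)[0]; print(w, R.from_euler('z',-21.6,degrees=True).apply(w-[.465,.1415,.128]))
print(sign_off())"
```

```text
[0.53898711 0.15130427 0.073     ] [ 0.07240067 -0.01812069 -0.055     ]
the job is handed in; nothing more can be done
None
```

I handed the job in at about 24 s on the clock: the scoop stands level and released near the middle of the scale, with the walnut in its bowl and the gripper clear. The sign-off reported no verdict.

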